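# Clip the screw starter to its parking eye

## Robot

A 6-joint arm with a two-finger parallel gripper is mounted at the origin on the work surface. World frame = base frame: x ahead of the robot, y to its left, z up, the work surface at z = 0. Lengths are in m, angles in rad, forces in N, time in s.
With the tool pointing down it reaches from about 0.35 to 0.975 m from the base axis. Payload 7.1 kg.
Tool frame: the origin (TCP) lies midway between the tips of the shut fingers; the grasp point (between the pads) lies 19 mm behind it; x points along the fingers, y is the direction in which the jaws open and shut, and the axes are right-handed (so a half turn about x gives the same grasp; the last joint's range is limited). The gripper opens to 88 mm and grips with 3 to 60 N. Pads are 20 mm wide; open, the fingers measure 115 mm over their backs; the gripper's body (75 mm by 178 mm) begins 61 mm behind the grasp point.
Start: joints at [1.325, 0.423, 1.63, -0, 1.089, -0.019], TCP at [0.141, 0.609, 0.223] pointing down, gripper open.
Joint ranges: [-3, 3], [-0.9, 2.11], [0.09, 2.58], [-1.31, 4.45], [0.11, 2.69], [-2.54, 2.54]. Speed limits (rad/s): [2.39, 2.39, 3.01, 3.14, 3.14, 3.14].

## Interface

Orientations are given as a unit quaternion [x, y, z, w].
In Python, from plant import r, eyes gives the robot as it stands.
- The arm moves only by the shell command python3 -m jog 'ROWS' [FORCE]. ROWS is JSON, a list of rows, each an object with "hand": the opening, from 0 (shut) to 1 (fully open); "offset": the shift along the tool's x, y, z normalised to -1 to 1, where 1 is 0.2 m, a list of three; "rot": the turn, a rotation vector about the tool's x, y, z normalised to -1 to 1, where 1 is 1.5 rad, a list of three. In form: [{"hand": hand, "offset": [tx, ty, tz], "rot": [ax, ay, az]}, ...]. A call has 1 to 10 rows; each row is the pose to reach, as a shift and turn from the pose commanded when the call began, along the tool's axes at that moment; what a row does not reach only later rows make up. A row lasts 1/8 s, in which the tool goes at most 62.5 mm and 10.7 degrees, less where a joint would pass 70% of its speed; a pose out of reach is approached as far as the arm can. A call with a number of a shift or a turn outside -1 to 1 is refused whole. A call with a gripper value outside its range is refused whole. The fingers move at their own pace and stop on an object; FORCE is the grip in N (left out, the last holds). Time passes only in rows, so rows that repeat a pose let the fingers close. It gives the time, the measured TCP pose, the force and the opening at its end, in the units of the state.
- r.get_state(): the state, without advancing time (a new reading comes with each control period).
- eyes.get_image(name): name is "side" or "top"; returns a dict with "image" (400x640x3 uint8, red, green, blue), "z_map" (400x640 float32, m along the optical axis (not along the pixel's ray), 0 where there is no reading), "fx", "fy", "cx", "cy" (pixels), "position" and "rotation" of the camera in the world. Camera axes: x right, y up, looking along -z (the intrinsics and any distortion apply to the point x, -y, -z); pixel columns grow to the right and rows downward; lengths in m; the calibration is good to about 2 mm. A picture is of the moment at which its call begins.
- r.finish_job(): hands the job in, once; it reports no verdict.
The state is a dict: "time_s": time; "qpos": joint angles; "dq": joint speeds; "joint_efforts": joint torques, N m; "tool_pos": TCP position; "tool_rot": TCP orientation; "ft_force": force on the tool from outside, world axes, zero at the start; "moment": the same for the moment, N m; "width": finger opening in m.
Only numpy, scipy, OpenCV 4.12 (cv2) and the standard library are available. Lean on these libraries where they do the work, as an engineer would, in place of code of your own. Each camera call takes 0.05 s, during which the arm holds its last target.

## Task

Lift the brass screw starter out of its wooden stand and push its snap hook gently onto the crossbar of the steel ring on the post, straight in until the bar is fully home against the red liner and the sprung gate flicks shut. Then tug it lightly back towards the robot to feel that the gate holds, and let go so that it hangs still on the ring. Feel your way and never bear on the ring with more than about 16 N, and leave the other things on the bench where they are.

Things in the scene. Friction and masses are not known exactly. Their poses are not given: they have to be found in the camera images.
- starter_grip (a point): Centre of the grip tab at the top of the screw starter (loose, about 0.14 kg, 146 mm tall, upright in the stand). Tab: black ribbed plastic, 24 (x) x 14 (y) x 40 mm tall; pinch it across its 14 mm (along y). Axes: z up the tool, x the way the hook's mouth faces.
- starter_throat (a point): Point on the tool axis, 37.5 mm below starter_grip: where the centre of an 8 mm bar lies when fully home in the hook. The slot is 15 mm high, centred at this point (a bar may be 3.5 mm high or low of the middle), and ends 4 mm behind it (-x). Same axes as starter_grip.
- starter_foot (a point): Centre of the flat lower end of the screw starter, 126 mm below starter_grip and 88.5 mm below starter_throat.
- gate (a joint): Angle (rad) of the hook's sprung brass gate: 0 shut (upright across the mouth), up to 1.5 swung inwards; it opens inwards only. A bar pushed in needs roughly 3 to 7 N to swing it. It springs shut behind the bar only once the bar is within about 3 to 5 mm of fully home; the bar then has about 14 mm of play before it meets the shut gate from inside.
- tongue: The gate's brass tongue, 13 mm long; origin at its hinge, 20.5 mm ahead of and 6.5 mm below starter_throat.
- liner: Red liner of the hook's slot: covers its closed end and the roof. Its origin is that of the tool's foot.
- starter: The whole screw starter; origin at starter_foot, axes as starter_grip. Under the tab is a chromed hook, 10 mm thick in y: a C open to +x whose two jaws end in 45 degree flared lips; lip ends 38 mm ahead (+x) of the tool axis, mouth between them about 38 mm high. Below it a round brass handle, 12 mm dia, 17 mm at its collar.
- stand: Dark wooden block 70 x 70 x 35 mm tall, fixed; origin at the centre of its underside. The starter stands 28 mm deep in a loose round hole (15 mm) in its middle; its yaw is free.
- eye_clamp (a point): Point on the post's axis, 155 mm above the bench, level with the flat-lying steel ring. Stem and ring point along this point's -x (roughly to the robot). The ring's crossbar (8 mm round, parallel to y) has its centre line 85 to 125 mm out along -x: the stem is clamped anew in that range each time, so find it by feel or sight. The hook must go on along +x.
- post: The whole post, fixed to the bench: base 90 x 80 x 12 mm, pillar 20 mm square, black 30 mm clamp cube round eye_clamp, 170 mm tall; origin under the pillar at bench height, axes as eye_clamp. Ring on its stem: side bars 56 mm apart (centres), 40 mm from crossbar to back bar, cushioned along the stem at about 9 N per mm.
- tray: Black plastic lens tray, 130 x 100 x 24 mm, loose bystander; origin at the centre of its underside.
- lens: Rose-tinted lens, 52 mm dia, 6 mm thick, lying in the tray; origin at its underside. Leave alone.
- frame: Silver semi-rimless spectacle frame, folded, standing, 126 x 24 x 41 mm tall; origin under it. Leave alone.
- jar: Small screw jar, 48 mm dia, 55 mm tall; origin under it. Leave alone.
- driver: Screwdriver lying on the bench, 150 mm long. Leave alone.
- wheel: White ceramic dressing wheel lying flat, 64 mm dia, 16 mm thick; origin under it. Leave alone.
Mind the look-alikes: they are no part of the job. What is shaped like the post but green is not meant.

How it is judged:
By the outcome, as a careful person would: the job done as asked, in the order asked, and still so for the second after the job is handed in, with the robot touching nothing.
It also fails if it takes over 58 s, if anything falls off the work surface, if the arm or the gripper's body presses on something with over 40 N, if the wrist force passes 120 N, or if a joint passes its speed limit or range.

## Working session

There is one attempt and no reset: what is moved stays moved. The work goes in short steps, Python scripts to look and compute and a shell command to move; the robot and the scene stay as the last step left them, time stands still between calls to the robot, and variables do not carry over. Pictures are saved under pics/ and viewed, and the job is handed in when it is done.

```bash
ls; mkdir -p pics; cat > h.py <<'E'
import numpy as np, cv2
from plant import r, eyes
def grab(name,fn=None):
    d=eyes.get_image(name)
    if fn: cv2.imwrite('pics/'+fn,d['image'][:,:,::-1])
    np.savez('/tmp/%s.npz'%name,**{k:np.asarray(v) for k,v in d.items()})
    return d
def load(name): return dict(np.load('/tmp/%s.npz'%name))
def R(d):
    m=np.asarray(d['rotation'],float)
    if m.shape==(3,3): return m
    from scipy.spatial.transform import Rotation
    return Rotation.from_quat(m.ravel()).as_matrix()
def ray(d,u,v):
    c=np.array([(u-d['cx'])/d['fx'],-(v-d['cy'])/d['fy'],-1.0])
    return np.asarray(d['position'],float),R(d)@c
def onz(d,u,v,z):
    p,q=ray(d,u,v); return p+q*(z-p[2])/q[2]
def dep(d,u,v):
    p,q=ray(d,u,v); return p+q*d['z_map'][int(round(v)),int(round(u))]
def proj(d,P):
    c=R(d).T@(np.asarray(P)-np.asarray(d['position'],float))
    return d['cx']+d['fx']*c[0]/-c[2], d['cy']-d['fy']*c[1]/-c[2]
def cloud(d):
    v,u=np.mgrid[0:400,0:640]
    c=np.stack([(u-d['cx'])/d['fx'],-(v-d['cy'])/d['fy'],-np.ones(u.shape)],-1)*d['z_map'][...,None]
    return c@R(d).T+np.asarray(d['position'],float)
E
python3 - <<'E'
from h import *
for n in('side','top'):
    d=grab(n,n+'0.png')
    print(n,{k:(np.asarray(v).round(4).tolist()) for k,v in d.items() if k not in('image','z_map')})
print(r.get_state())
E
```

```text
pics
side {'fx': 460.5688, 'fy': 460.5688, 'cx': 303.6265, 'cy': 193.5924, 'position': [-0.082, -0.801, 0.6798], 'rotation': [0.484, -0.1551, -0.2771, 0.8154]}
top {'fx': 469.0855, 'fy': 469.0855, 'cx': 317.3128, 'cy': 196.7312, 'position': [0.2974, -0.0097, 1.2845], 'rotation': [0.0653, -0.0649, -0.6946, 0.7135]}
{'time_s': 0.1, 'qpos': array([ 1.32499742e+00,  4.23784644e-01,  1.63059592e+00, -3.30704996e-05,
        1.08856607e+00, -1.90180129e-02]), 'dq': array([ 0.00156547, -0.00208875,  0.00025939,  0.00028293, -0.00105296,
        0.00011409]), 'joint_efforts': array([ 5.49223932e-04, -5.45613062e+01, -2.74325520e+01,  6.45018672e-02,
        1.87304348e-02, -4.56034434e-05]), 'tool_pos': array([0.14040239, 0.6085254 , 0.22197373]), 'tool_rot': array([ 0.07952615,  0.70261926, -0.08047792,  0.70251339]), 'ft_force': array([-0.78953687, -0.45013725,  0.07359745]), 'moment': array([0.04535261, 0.01693371, 0.02038836]), 'width': 0.08769822349557634}
```

View pics/side0.png

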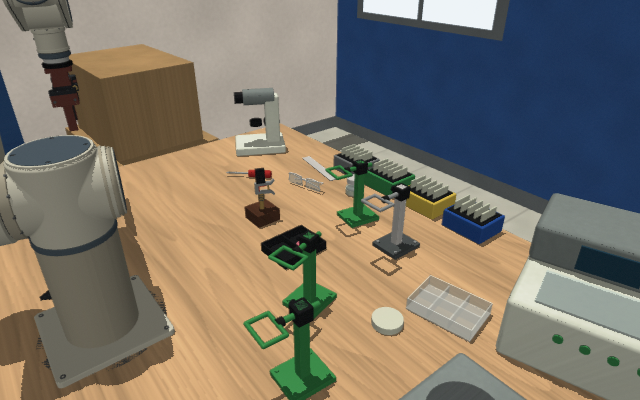

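View pics/top0.png

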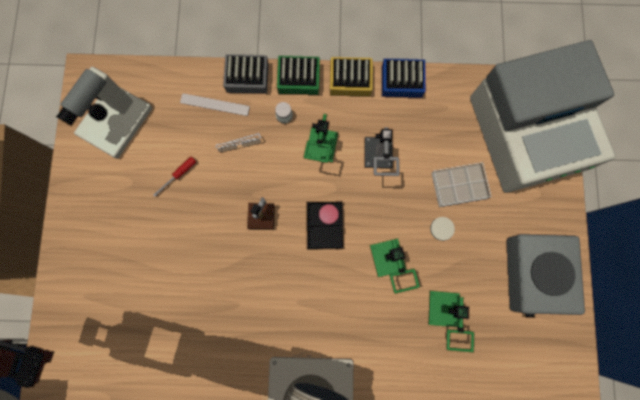

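The side view shows the starter in its dark stand at about (262,200), and the only grey/steel post at (400,225). There are three green look-alikes at (358,200), (310,275) and (300,350). In the top view the stand is at (261,212), the steel post at (384,150) and the green ones at (322,140), (392,260) and (450,315). The red screwdriver, at (178,175) in the top view, could be taken for the starter. I choose the grey post and the tool upright in the stand, and check both in a crop.

```bash
python3 - <<'E'
from h import *
s=load('side');t=load('top')
def crop(d,u0,v0,w,h,k): return cv2.resize(d['image'][v0:v0+h,u0:u0+w,::-1],None,fx=k,fy=k,interpolation=cv2.INTER_CUBIC)
a=crop(s,230,150,80,80,5);b=crop(s,350,170,80,80,5);c=crop(t,230,185,60,60,5);e=crop(t,355,120,60,60,5)
A=np.hstack([a,b]);B=np.hstack([c,e]);B=cv2.copyMakeBorder(B,0,0,0,A.shape[1]-B.shape[1],cv2.BORDER_CONSTANT)
cv2.imwrite('pics/crop0.png',np.vstack([A,B])[:, :][:600] if False else cv2.resize(np.vstack([A,B]),None,fx=.85,fy=.85))
E
```

```text
(no output)
```

View pics/crop0.png

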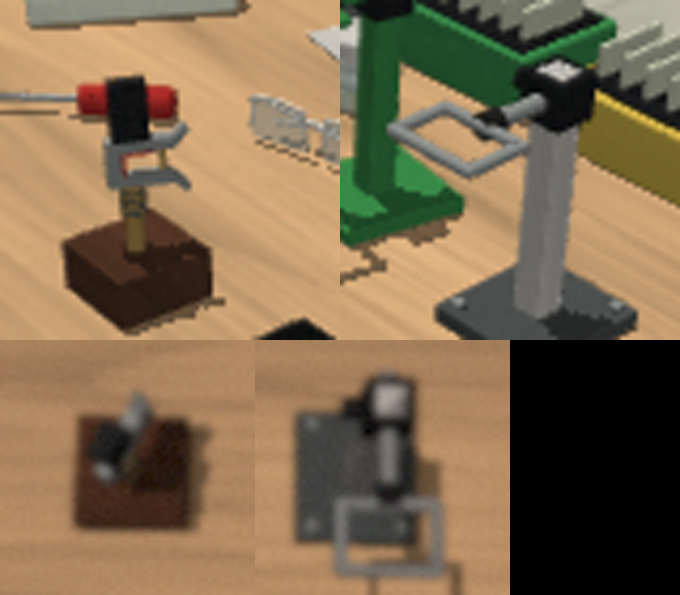

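The crops confirm it: a black tab, C-hook and brass handle in the wood block, with the mouth facing about +x/−y, and a grey steel post with a flat ring. Next I measure both.

```bash
python3 - <<'E'
from h import *
np.set_printoptions(precision=4,suppress=True)
s=load('side');t=load('top')
cs=cloud(s);ct=cloud(t)
# stand region
for n,d,c,(u0,u1,v0,v1) in (('side',s,cs,(240,285,160,235)),('top',t,ct,(240,285,190,240))):
    P=c[v0:v1,u0:u1].reshape(-1,3); I=d['image'][v0:v1,u0:u1].reshape(-1,3).astype(int)
    vv,uu=np.mgrid[v0:v1,u0:u1]; 
    print(n)
    for zl,zh in((.025,.045),(.06,.08),(.08,.12),(.115,.15),(.13,.145),(.145,.17)):
        m=(P[:,2]>zl)&(P[:,2]<zh)
        if n=='side': m&=abs(P[:,0]-.45)<.2
        if m.sum(): print(zl,zh,m.sum(),'min',P[m].min(0),'max',P[m].max(0),'mean',P[m].mean(0))
# post
for n,d,c,(u0,u1,v0,v1) in (('side',s,cs,(355,425,180,262)),('top',t,ct,(358,410,120,195))):
    P=c[v0:v1,u0:u1].reshape(-1,3)
    print(n)
    for zl,zh in((.005,.02),(.145,.165),(.165,.18)):
        m=(P[:,2]>zl)&(P[:,2]<zh)
        if m.sum(): print(zl,zh,m.sum(),'min',P[m].min(0),'max',P[m].max(0),'mean',P[m].mean(0))
E
```

```text
side
0.025 0.045 418 min [0.4388 0.1085 0.025 ] max [0.6333 0.3851 0.044 ] mean [0.4756 0.1463 0.0337]
0.06 0.08 49 min [0.4653 0.1285 0.0607] max [0.5103 0.1505 0.0799] mean [0.4777 0.1411 0.0711]
0.08 0.12 196 min [0.4593 0.1263 0.0802] max [0.509  0.1598 0.1198] mean [0.4805 0.1418 0.0998]
0.115 0.15 127 min [0.4626 0.1296 0.115 ] max [0.509  0.1571 0.1498] mean [0.4746 0.1417 0.1321]
0.13 0.145 55 min [0.4629 0.1361 0.1301] max [0.4845 0.1518 0.145 ] mean [0.4729 0.1416 0.1375]
0.145 0.17 44 min [0.463  0.1356 0.1455] max [0.4854 0.1585 0.1557] mean [0.4744 0.1448 0.1506]
top
0.025 0.045 531 min [0.4411 0.111  0.0253] max [0.5122 0.1817 0.0419] mean [0.4713 0.1436 0.035 ]
0.06 0.08 15 min [0.4693 0.1278 0.0613] max [0.5074 0.1441 0.0794] mean [0.4839 0.1369 0.073 ]
0.08 0.12 87 min [0.4603 0.1282 0.0801] max [0.5104 0.1572 0.1197] mean [0.4872 0.1392 0.1033]
0.115 0.15 50 min [0.4616 0.1282 0.1156] max [0.5104 0.1562 0.1493] mean [0.4828 0.1394 0.1277]
0.13 0.145 14 min [0.4629 0.1359 0.1301] max [0.4848 0.1562 0.1442] mean [0.4721 0.1423 0.1378]
0.145 0.17 62 min [0.4639 0.136  0.1473] max [0.4889 0.1574 0.158 ] mean [0.476  0.1459 0.153 ]
side
0.005 0.02 1101 min [ 0.6207 -0.2152  0.005 ] max [0.8401 0.1184 0.02  ] mean [ 0.6987 -0.1138  0.0119]
0.145 0.165 417 min [ 0.5639 -0.2075  0.1452] max [ 0.6819 -0.143   0.1649] mean [ 0.615  -0.1772  0.1569]
0.165 0.18 103 min [ 0.6518 -0.1899  0.1651] max [ 0.6833 -0.1586  0.1722] mean [ 0.6655 -0.1759  0.1691]
top
0.005 0.02 614 min [ 0.5524 -0.2616  0.005 ] max [ 0.7657 -0.1163  0.0194] mean [ 0.6613 -0.1701  0.0114]
0.145 0.165 399 min [ 0.5656 -0.2066  0.1465] max [ 0.6908 -0.1439  0.1648] mean [ 0.6108 -0.1733  0.1585]
0.165 0.18 145 min [ 0.6127 -0.1878  0.1651] max [ 0.6834 -0.1554  0.1744] mean [ 0.6659 -0.1731  0.1696]
```

```bash
python3 - <<'E'
from h import *
np.set_printoptions(precision=4,suppress=True)
s=load('side');t=load('top')
cs=cloud(s);ct=cloud(t)
for n,d,c,(a,b) in(('side',s,cs,((240,285,160,235),(355,425,180,262))),('top',t,ct,((240,285,190,240),(358,410,120,195)))):
    u0,u1,v0,v1=a;P=c[v0:v1,u0:u1].reshape(-1,3)
    m=(P[:,2]>.075)&(P[:,2]<.12)&(abs(P[:,0]-.485)<.04)&(abs(P[:,1]-.14)<.035)
    r_=cv2.fitLine(P[m][:,:2].astype(np.float32),cv2.DIST_HUBER,0,.01,.01).ravel(); print(n,'hook dir',np.degrees(np.arctan2(r_[1],r_[0])),r_)
    m=(P[:,2]>.14)&(P[:,2]<.17)&(abs(P[:,0]-.475)<.03)&(abs(P[:,1]-.145)<.03)
    mt=m&(P[:,2]>.150)
    rc=cv2.minAreaRect((P[mt][:,:2]*1000).astype(np.float32)); print('tab top',rc, np.median(P[mt],0))
    rc=cv2.minAreaRect((P[(P[:,2]>.03)&(P[:,2]<.04)&(abs(P[:,0]-.475)<.05)&(abs(P[:,1]-.145)<.05)][:,:2]*1000).astype(np.float32)); print('stand',rc)
    u0,u1,v0,v1=b;P=c[v0:v1,u0:u1].reshape(-1,3)
    m=(P[:,2]>.145)&(P[:,2]<.165)
    rc=cv2.minAreaRect((P[m&(P[:,0]<.615)][:,:2]*1000).astype(np.float32)); print('ring',rc)
    # crossbar: 
    m2=m&(P[:,0]<.573); l=cv2.fitLine(P[m2][:,:2].astype(np.float32),cv2.DIST_HUBER,0,.01,.01).ravel(); print('xbar',m2.sum(),l,'z',np.percentile(P[m2][:,2],[5,50,95]), np.degrees(np.arctan2(l[0],l[1])))
    e=[ (y,P[m&(abs(P[:,1]-y)<.004)][:,0].min()) for y in np.arange(-.205,-.144,.008)]; print(np.array(e))
    m3=(P[:,2]>.164)&(P[:,0]>.645); rc=cv2.minAreaRect((P[m3][:,:2]*1000).astype(np.float32)); print('clamp',rc)
E
```

```text
side hook dir -21.829947 [ 0.9283 -0.3719  0.4774  0.1426]
tab top ((476.4002685546875, 147.93446350097656), (17.69620704650879, 21.122220993041992), 56.349830627441406) [0.474  0.1468 0.1526]
stand ((475.7070617675781, 146.32351684570312), (76.25987243652344, 73.4372787475586), 89.21744537353516)
ring ((589.4624633789062, -174.96371459960938), (50.35773849487305, 64.41876220703125), 0.8992078304290771)
xbar 83 [ 0.0214 -0.9998  0.5673 -0.1708] z [0.1529 0.1576 0.16  ] 178.77525
[[-0.205   0.5661]
 [-0.197   0.5646]
 [-0.189   0.5663]
 [-0.181   0.5652]
 [-0.173   0.5643]
 [-0.165   0.5653]
 [-0.157   0.5655]
 [-0.149   0.5639]]
clamp ((667.5053100585938, -174.30789184570312), (31.266067504882812, 31.495830535888672), 89.7892074584961)
top hook dir -21.58432 [ 0.9299 -0.3679  0.4897  0.1372]
tab top ((476.29803466796875, 146.52586364746094), (13.916348457336426, 23.213237762451172), 66.61456298828125) [0.4761 0.1472 0.153 ]
stand ((476.6470031738281, 146.2773895263672), (70.50830841064453, 71.09275817871094), 89.92473602294922)
ring ((590.2020263671875, -175.3741912841797), (49.110374450683594, 62.68732452392578), 0.31767135858535767)
xbar 76 [ 0.0376 -0.9993  0.5689 -0.1798] z [0.1537 0.1583 0.1622] 177.84575
[[-0.205   0.5667]
 [-0.197   0.5672]
 [-0.189   0.5665]
 [-0.181   0.5665]
 [-0.173   0.5665]
 [-0.165   0.5665]
 [-0.157   0.5656]
 [-0.149   0.5661]]
clamp ((667.829833984375, -168.333251953125), (39.5903205871582, 30.092731475830078), 85.58531188964844)
```

```bash
cat >> h.py <<'E'
from scipy.spatial.transform import Rotation as Ro
def plan(P,yaw=None,pr=True):
    """TCP target; yaw(deg)=direction of tool y, tool x straight down"""
    s=r.get_state(); M=Ro.from_quat(s['tool_rot']).as_matrix()
    o=M.T@(np.asarray(P)-s['tool_pos'])/.2
    y0=np.degrees(np.arctan2(M[1,1],M[0,1]))
    print('t %.2f'%s['time_s'],'pos',s['tool_pos'].round(4),'x',M[:,0].round(3),'yawY %.2f'%y0,'F',s['ft_force'].round(2),'w %.4f'%s['width'])
    print('offset',o.round(3))
    if yaw is not None:
        y=np.radians(yaw); Y=np.array([np.cos(y),np.sin(y),0]);X=np.array([0,0,-1.])
        T=np.stack([X,Y,np.cross(X,Y)],1)
        print('rot',(Ro.from_matrix(M.T@T).as_rotvec()/1.5).round(4))
E
python3 - <<'E'
from h import *
print(Ro.from_quat(r.get_state()['tool_rot']).as_matrix().round(3))
plan([.4763,.1465,.20],68); plan([.4763,.1465,.20],68-180)
E
```

```text
[[-0.     0.225  0.974]
 [-0.001  0.974 -0.225]
 [-1.    -0.001  0.   ]]
t 0.10 pos [0.1404 0.6085 0.222 ] x [-0.    -0.001 -1.   ] yawY 77.01 F [-0.79 -0.45  0.07] w 0.0877
offset [ 0.112 -1.873  2.156]
rot [1.048e-01 1.000e-04 9.000e-04]
t 0.10 pos [0.1404 0.6085 0.222 ] x [-0.    -0.001 -1.   ] yawY 77.01 F [-0.79 -0.45  0.07] w 0.0877
offset [ 0.112 -1.873  2.156]
rot [-1.9896e+00 -1.3000e-03  1.0000e-04]
```

```bash
python3 -m jog '[{"hand":1,"offset":[0,-0.15,0.17],"rot":[0.02,0,0]},{"hand":1,"offset":[0,-0.3,0.35],"rot":[0.05,0,0]},{"hand":1,"offset":[0,-0.5,0.57],"rot":[0.08,0,0]},{"hand":1,"offset":[0,-0.7,0.8],"rot":[0.105,0,0]},{"hand":1,"offset":[0,-0.85,0.97],"rot":[0.105,0,0]},{"hand":1,"offset":[0,-0.87,1],"rot":[0.105,0,0]}]'
python3 - <<'E'
from h import *
plan([.4763,.1465,.20],68)
E
```

```text
time_s: 0.85
tool_pos: [0.2971, 0.3924, 0.2225]
tool_rot: [0.136, 0.694, -0.136, 0.694]
ft_force: [-0.2, 0.5, 1.4]
width: 0.0876
t 0.85 pos [0.2971 0.3924 0.2225] x [-0.    -0.001 -1.   ] yawY 67.80 F [-0.17  0.51  1.43] w 0.0876
offset [ 0.113 -0.8    1.294]
rot [-0.0023 -0.0001  0.0006]
```

```bash
python3 -m jog '[{"hand":1,"offset":[0,-0.13,0.2],"rot":[0,0,0]},{"hand":1,"offset":[0,-0.28,0.45],"rot":[0,0,0]},{"hand":1,"offset":[0,-0.43,0.7],"rot":[0,0,0]},{"hand":1,"offset":[0,-0.55,0.9],"rot":[0,0,0]},{"hand":1,"offset":[0,-0.6,0.97],"rot":[0,0,0]},{"hand":1,"offset":[0,-0.6,0.97],"rot":[0,0,0]}]'
python3 - <<'E'
from h import *
plan([.4763,.1465,.20],68)
E
```

```text
time_s: 1.6
tool_pos: [0.4312, 0.2107, 0.2225]
tool_rot: [0.136, 0.694, -0.135, 0.694]
ft_force: [0.3, -0.2, -0.4]
width: 0.0873
t 1.60 pos [0.4312 0.2107 0.2225] x [-0.  0. -1.] yawY 67.90 F [ 0.31 -0.18 -0.41] w 0.0873
offset [ 0.112 -0.213  0.33 ]
rot [-0.0011 -0.0003 -0.    ]
```

```bash
python3 -m jog '[{"hand":1,"offset":[0,-0.1,0.15],"rot":[0,0,0]},{"hand":1,"offset":[0,-0.2,0.31],"rot":[0,0,0]},{"hand":1,"offset":[0,-0.213,0.33],"rot":[0,0,0]},{"hand":1,"offset":[0.05,-0.213,0.33],"rot":[0,0,0]},{"hand":1,"offset":[0.1,-0.213,0.33],"rot":[0,0,0]},{"hand":1,"offset":[0.1,-0.213,0.33],"rot":[0,0,0]}]'
python3 - <<'E'
from h import *
s=grab('side');t=grab('top')
plan([.4763,.1465,.114],68)
def crop(d,u0,v0,w,h,k): return cv2.resize(d['image'][v0:v0+h,u0:u0+w,::-1],None,fx=k,fy=k,interpolation=cv2.INTER_CUBIC)
cv2.imwrite('pics/pre.png',np.hstack([crop(s,210,110,100,120,4),crop(t,210,160,100,120,4)]))
E
```

```text
time_s: 2.35
tool_pos: [0.475, 0.1469, 0.2014]
tool_rot: [0.134, 0.695, -0.135, 0.693]
ft_force: [-0.6, -0.0, -0.5]
width: 0.0881
t 2.45 pos [0.4759 0.1467 0.2024] x [-0.001 -0.    -1.   ] yawY 68.03 F [ 0.1   0.29 -0.57] w 0.0877
offset [ 0.442 -0.     0.003]
rot [ 0.0003 -0.0004  0.0002]
```

View pics/pre.png

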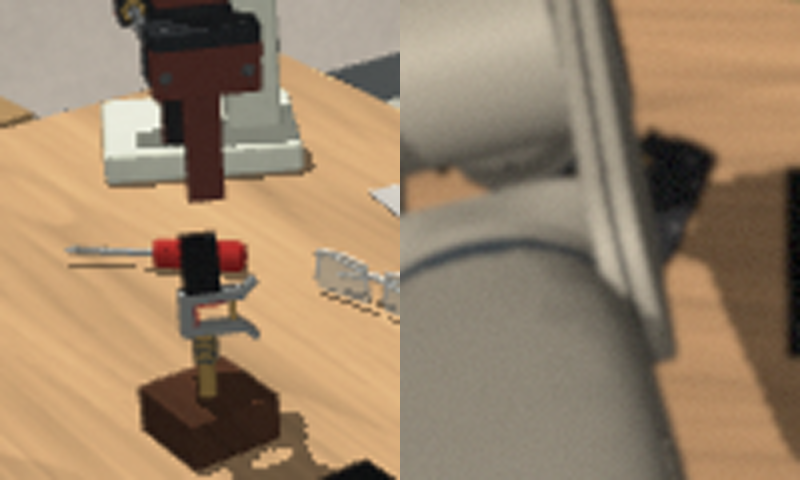

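The open fingers are right above the black tab, which is at (198,262) in the crop. I go down and close.

```bash
python3 -m jog '[{"hand":1,"offset":[0.1,0,0],"rot":[0,0,0]},{"hand":1,"offset":[0.2,0,0],"rot":[0,0,0]},{"hand":1,"offset":[0.3,0,0],"rot":[0,0,0]},{"hand":1,"offset":[0.38,0,0],"rot":[0,0,0]},{"hand":1,"offset":[0.44,0,0],"rot":[0,0,0]},{"hand":1,"offset":[0.44,0,0],"rot":[0,0,0]}]' 50
python3 -m jog '[{"hand":0.4,"offset":[0,0,0],"rot":[0,0,0]},{"hand":0.25,"offset":[0,0,0],"rot":[0,0,0]},{"hand":0.1,"offset":[0,0,0],"rot":[0,0,0]},{"hand":0.1,"offset":[0,0,0],"rot":[0,0,0]},{"hand":0.1,"offset":[0,0,0],"rot":[0,0,0]},{"hand":0.1,"offset":[0,0,0],"rot":[0,0,0]}]' 20
python3 - <<'E'
from h import *
plan([.4763,.1465,.114],68)
E
```

```text
time_s: 3.2
tool_pos: [0.4759, 0.1462, 0.114]
tool_rot: [0.135, 0.695, -0.135, 0.694]
ft_force: [0.7, 0.2, -0.2]
width: 0.0876
time_s: 3.95
tool_pos: [0.4763, 0.1463, 0.1147]
tool_rot: [0.135, 0.694, -0.135, 0.694]
ft_force: [0.3, -0.5, 0.3]
width: 0.0311
t 3.95 pos [0.4763 0.1463 0.1147] x [ 0.  0. -1.] yawY 67.98 F [ 0.28 -0.48  0.3 ] w 0.0311
offset [ 0.004  0.001 -0.001]
rot [-0.0002  0.     -0.    ]
```

```bash
python3 -m jog '[{"hand":0,"offset":[0,0,0],"rot":[0,0,0]},{"hand":0,"offset":[0,0,0],"rot":[0,0,0]},{"hand":0,"offset":[0,0,0],"rot":[0,0,0]},{"hand":0,"offset":[0,0,0],"rot":[0,0,0]}]' 20
python3 -m jog '[{"hand":0,"offset":[0,0,0],"rot":[0,0,0]},{"hand":0,"offset":[0,0,0],"rot":[0,0,0]},{"hand":0,"offset":[0,0,0],"rot":[0,0,0]},{"hand":0,"offset":[0,0,0],"rot":[0,0,0]}]' 55
```

```text
time_s: 4.45
tool_pos: [0.4764, 0.1463, 0.1147]
tool_rot: [0.135, 0.694, -0.135, 0.694]
ft_force: [-0.3, 0.5, 0.1]
width: 0.0139
time_s: 4.95
tool_pos: [0.4763, 0.1463, 0.1147]
tool_rot: [0.135, 0.694, -0.135, 0.694]
ft_force: [0.9, 1.2, -0.9]
width: 0.0139
```

```bash
python3 -m jog '[{"hand":0,"offset":[-0.04,0,0],"rot":[0,0,0]},{"hand":0,"offset":[-0.1,0,0],"rot":[0,0,0]},{"hand":0,"offset":[-0.17,0,0],"rot":[0,0,0]},{"hand":0,"offset":[-0.25,0,0],"rot":[0,0,0]},{"hand":0,"offset":[-0.3,0,0],"rot":[0,0,0]},{"hand":0,"offset":[-0.3,0,0],"rot":[0,0,0]},{"hand":0,"offset":[-0.3,0,0],"rot":[0,0,0]}]'
python3 - <<'E'
from h import *
s=grab('side');t=grab('top')
plan([.49,-.175,.174],90.5)
def crop(d,u0,v0,w,h,k): return cv2.resize(d['image'][v0:v0+h,u0:u0+w,::-1],None,fx=k,fy=k,interpolation=cv2.INTER_CUBIC)
cv2.imwrite('pics/lift.png',np.hstack([crop(s,210,110,100,120,4),crop(t,210,160,100,120,4)]))
E
```

```text
time_s: 5.82
tool_pos: [0.476, 0.1461, 0.1745]
tool_rot: [0.135, 0.694, -0.135, 0.694]
ft_force: [-0.1, 0.1, -2.0]
width: 0.0136
t 5.92 pos [0.4759 0.1461 0.1741] x [-0.001 -0.    -1.   ] yawY 67.98 F [ 0.08  0.3  -1.08] w 0.0137
offset [ 1.000e-03 -1.462e+00  6.670e-01]
rot [-0.262  -0.0007  0.0003]
```

View pics/lift.png

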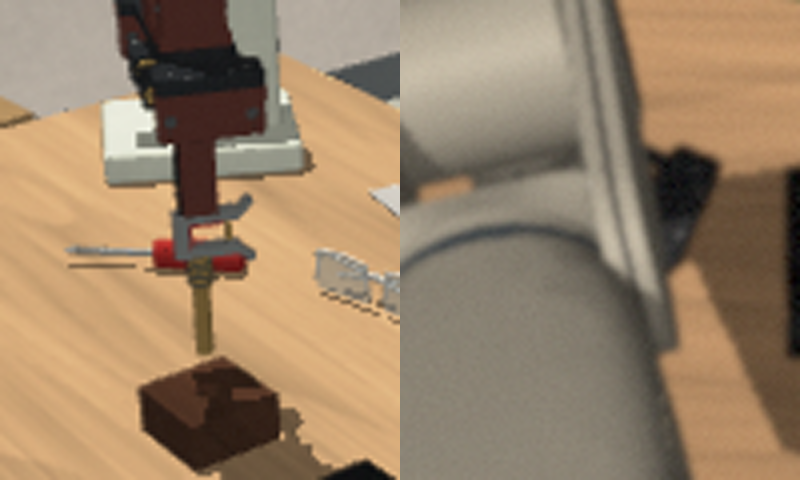

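The tool is out of the stand and held. I measure its tilt and where it sits in the hand.

```bash
cat >> h.py <<'E'
def tool(d,yaw,tcp):
    """axis from held tool's brass handle + hook points; hx=hook dir"""
    P=cloud(d).reshape(-1,3); I=d['image'].reshape(-1,3).astype(int)
    q=P-np.asarray(tcp); near=(np.hypot(q[:,0],q[:,1])<.05)&(q[:,2]<0)&(q[:,2]>-.125)
    a=np.radians(yaw); hx=np.array([np.cos(a),np.sin(a),0]); hy=np.array([-hx[1],hx[0],0])
    L=np.stack([q@hx,q@hy,P[:,2]],1)[near]*1000; C=I[near]
    brass=(C[:,0]-C[:,2]>35)&(C[:,0]<215)&(abs(L[:,0])<14)&(abs(L[:,1])<14)&(L[:,2]>tcp[2]*1000-105)&(L[:,2]<tcp[2]*1000-48)
    for z0 in np.arange(tcp[2]*1000-110,tcp[2]*1000,6):
        b=(L[:,2]>=z0)&(L[:,2]<z0+6)
        if b.sum()>2: print('z %.0f'%z0,b.sum(),'x %.1f..%.1f'%tuple(np.percentile(L[b,0],[2,98])),'y %.1f..%.1f'%tuple(np.percentile(L[b,1],[2,98])))
E
python3 - <<'E'
from h import *
s=load('side'); tool(s,-22,[.4759,.1461,.1742])
E
```

```text
z 64 3 x -1.8..1.7 y -8.6..-4.0
z 70 9 x -6.4..2.3 y -8.1..-1.5
z 76 7 x -5.2..1.3 y -8.6..-1.3
z 82 8 x -5.8..2.8 y -5.1..-2.3
z 88 7 x -5.3..3.5 y -6.9..-1.6
z 94 8 x -7.0..2.6 y -8.6..2.6
z 100 12 x -7.0..3.5 y -9.8..-1.3
z 106 11 x -6.3..4.5 y -7.9..-0.2
z 112 7 x -5.7..1.8 y -8.0..-1.2
z 118 9 x -8.3..4.1 y -8.4..-3.2
z 124 13 x -8.9..4.8 y -12.3..-3.0
z 130 13 x -7.5..26.0 y -11.3..-3.4
z 136 34 x -13.9..34.4 y -9.9..3.7
z 142 42 x -15.8..27.6 y -7.4..4.8
z 148 25 x -17.1..23.4 y -9.2..1.6
z 154 13 x -15.9..20.3 y -6.1..0.1
z 160 24 x -17.0..24.7 y -7.2..0.0
z 166 36 x -16.2..28.8 y -9.3..2.2
z 172 11 x -14.2..33.7 y -8.5..3.7
```

```bash
python3 -m jog '[{"hand":0,"offset":[0,-0.06,0.03],"rot":[-0.02,0,0]},{"hand":0,"offset":[0,-0.18,0.08],"rot":[-0.06,0,0]},{"hand":0,"offset":[0,-0.32,0.14],"rot":[-0.11,0,0]},{"hand":0,"offset":[0,-0.46,0.2],"rot":[-0.16,0,0]},{"hand":0,"offset":[0,-0.6,0.26],"rot":[-0.21,0,0]},{"hand":0,"offset":[0,-0.7,0.3],"rot":[-0.25,0,0]},{"hand":0,"offset":[0,-0.73,0.31],"rot":[-0.262,0,0]},{"hand":0,"offset":[0,-0.73,0.31],"rot":[-0.262,0,0]}]'
python3 - <<'E'
from h import *
plan([.485,-.175,.174],90.5)
E
```

```text
time_s: 6.92
tool_pos: [0.4789, -0.0123, 0.1744]
tool_rot: [-0.002, 0.707, 0.003, 0.707]
ft_force: [0.0, 0.1, -1.2]
width: 0.0135
t 6.92 pos [ 0.4789 -0.0123  0.1744] x [-0.001  0.    -1.   ] yawY 90.41 F [ 0.05  0.08 -1.22] w 0.0135
offset [ 0.002 -0.814  0.025]
rot [-0.001  -0.0004 -0.0001]
```

```bash
python3 -m jog '[{"hand":0,"offset":[0,-0.06,0],"rot":[0,0,0]},{"hand":0,"offset":[0,-0.18,0],"rot":[0,0,0]},{"hand":0,"offset":[0,-0.33,0.01],"rot":[0,0,0]},{"hand":0,"offset":[0,-0.48,0.02],"rot":[0,0,0]},{"hand":0,"offset":[0,-0.63,0.025],"rot":[0,0,0]},{"hand":0,"offset":[0,-0.76,0.025],"rot":[0,0,0]},{"hand":0,"offset":[0,-0.81,0.025],"rot":[0,0,0]},{"hand":0,"offset":[0,-0.814,0.025],"rot":[0,0,0]},{"hand":0,"offset":[0,-0.814,0.025],"rot":[0,0,0]}]'
python3 - <<'E'
from h import *
s=grab('side');t=grab('top')
plan([.485,-.175,.174],90.5)
def crop(d,u0,v0,w,h,k): return cv2.resize(d['image'][v0:v0+h,u0:u0+w,::-1],None,fx=k,fy=k,interpolation=cv2.INTER_CUBIC)
cv2.imwrite('pics/appr.png',np.hstack([crop(s,320,140,110,120,4),crop(t,350,120,80,120,4)]))
tool(s,.5,[.4842,-.175,.1742])
E
```

```text
time_s: 8.05
tool_pos: [0.4854, -0.1743, 0.1746]
tool_rot: [-0.003, 0.707, 0.003, 0.707]
ft_force: [-0.1, 0.4, -1.3]
width: 0.0139
t 8.15 pos [ 0.4855 -0.1743  0.1747] x [-0.  0. -1.] yawY 90.55 F [-0.45 -0.8  -1.62] w 0.0135
offset [ 0.003 -0.004 -0.002]
rot [ 0.0006 -0.0001 -0.0001]
z 64 5 x -6.5..0.3 y -5.8..0.3
z 70 12 x -6.7..0.8 y -5.7..2.4
z 76 11 x -6.1..1.0 y -6.5..1.8
z 82 12 x -6.4..3.9 y -5.3..2.5
z 88 12 x -6.7..3.2 y -6.6..1.9
z 94 17 x -6.8..4.1 y -5.6..3.3
z 100 13 x -5.8..1.3 y -5.6..3.0
z 106 12 x -6.0..1.3 y -6.2..3.7
z 112 10 x -5.5..1.9 y -5.8..1.6
z 118 15 x -9.5..3.6 y -8.9..6.7
z 124 17 x -9.5..3.0 y -7.9..5.1
z 130 17 x -9.9..24.6 y -8.2..4.1
z 136 36 x -15.3..35.6 y -8.3..1.1
z 142 53 x -16.2..27.1 y -6.0..5.6
z 148 37 x -16.9..22.6 y -5.8..4.2
z 154 26 x -16.7..22.5 y -6.2..2.6
z 160 28 x -15.6..22.5 y -5.5..3.6
z 166 30 x -16.8..32.0 y -5.8..3.9
z 172 12 x -17.5..33.3 y -6.1..3.8
```

View pics/appr.png

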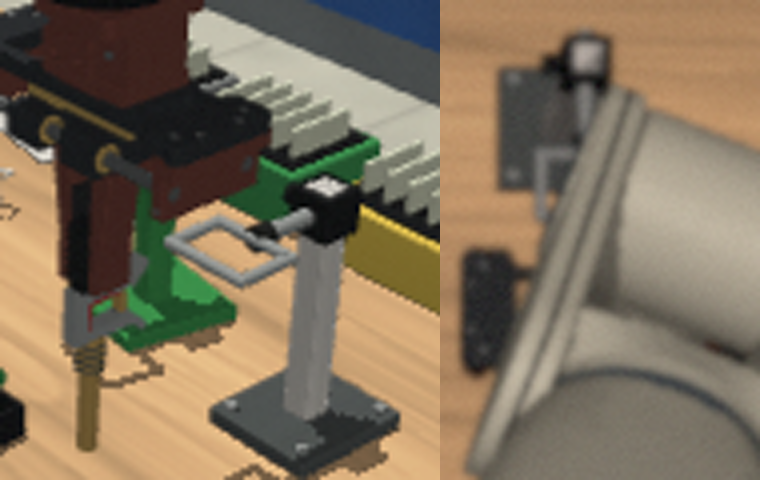

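The hook sits in front of the ring crossbar, level with it: the ring is at (235,250) in the left crop and the hook at (100,310). The handle is vertical. I advance freely, then by feel.

```bash
python3 -m jog '[{"hand":0,"offset":[0,0,0.03],"rot":[0,0,0]},{"hand":0,"offset":[0,0,0.08],"rot":[0,0,0]},{"hand":0,"offset":[0,0,0.13],"rot":[0,0,0]},{"hand":0,"offset":[0,0,0.18],"rot":[0,0,0]},{"hand":0,"offset":[0,0,0.22],"rot":[0,0,0]},{"hand":0,"offset":[0,0,0.24],"rot":[0,0,0]},{"hand":0,"offset":[0,0,0.25],"rot":[0,0,0]},{"hand":0,"offset":[0,0,0.25],"rot":[0,0,0]}]'
python3 - <<'E'
from h import *
s=grab('side');
plan([.57,-.1752,.174],90.5)
def crop(d,u0,v0,w,h,k): return cv2.resize(d['image'][v0:v0+h,u0:u0+w,::-1],None,fx=k,fy=k,interpolation=cv2.INTER_CUBIC)
cv2.imwrite('pics/in1.png',crop(s,330,160,80,80,7))
E
```

```text
time_s: 9.15
tool_pos: [0.5354, -0.1746, 0.1746]
tool_rot: [-0.003, 0.707, 0.003, 0.707]
ft_force: [0.1, -0.1, -2.0]
width: 0.0133
t 9.20 pos [ 0.5353 -0.1746  0.1746] x [-0.  0. -1.] yawY 90.50 F [-0.37 -0.19 -0.8 ] w 0.0139
offset [ 0.003 -0.004  0.174]
rot [-0.     -0.0002 -0.    ]
```

View pics/in1.png

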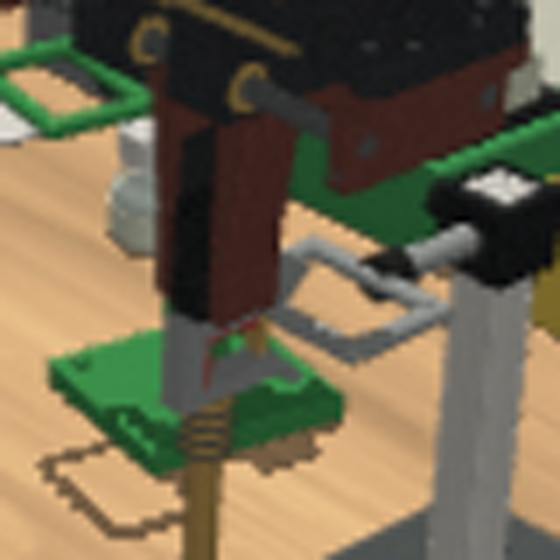

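```bash
python3 -m jog '[{"hand":0,"offset":[0,0,0.01],"rot":[0,0,0]},{"hand":0,"offset":[0,0,0.02],"rot":[0,0,0]},{"hand":0,"offset":[0,0,0.03],"rot":[0,0,0]},{"hand":0,"offset":[0,0,0.04],"rot":[0,0,0]}]'
python3 -m jog '[{"hand":0,"offset":[0,0,0.005],"rot":[0,0,0]},{"hand":0,"offset":[0,0,0.01],"rot":[0,0,0]},{"hand":0,"offset":[0,0,0.015],"rot":[0,0,0]},{"hand":0,"offset":[0,0,0.02],"rot":[0,0,0]}]'

```

```text
time_s: 9.7
tool_pos: [0.5436, -0.1746, 0.1747]
tool_rot: [-0.003, 0.707, 0.003, 0.707]
ft_force: [-0.2, -0.0, -1.3]
width: 0.0137
time_s: 10.2
tool_pos: [0.5465, -0.1744, 0.1743]
tool_rot: [-0.003, 0.708, 0.003, 0.706]
ft_force: [-5.4, -0.1, -1.0]
width: 0.0139
```

```bash
python3 -m jog '[{"hand":0,"offset":[0,0,0.005],"rot":[0,0,0]},{"hand":0,"offset":[0,0,0.01],"rot":[0,0,0]},{"hand":0,"offset":[0,0,0.015],"rot":[0,0,0]}]'

```

```text
time_s: 10.58
tool_pos: [0.5488, -0.1743, 0.174]
tool_rot: [-0.003, 0.708, 0.003, 0.706]
ft_force: [-7.1, -0.8, 0.6]
width: 0.0136
```

```bash
python3 -m jog '[{"hand":0,"offset":[0,0,0.005],"rot":[0,0,0]},{"hand":0,"offset":[0,0,0.005],"rot":[0,0,0]}]'
python3 - <<'E'
from h import *
s=grab('side');
plan([.57,-.1752,.174],90.5)
def crop(d,u0,v0,w,h,k): return cv2.resize(d['image'][v0:v0+h,u0:u0+w,::-1],None,fx=k,fy=k,interpolation=cv2.INTER_CUBIC)
cv2.imwrite('pics/in2.png',crop(s,340,180,60,60,10))
E
```

```text
time_s: 10.82
tool_pos: [0.5496, -0.1742, 0.1737]
tool_rot: [-0.003, 0.709, 0.003, 0.706]
ft_force: [-6.7, -1.4, -2.7]
width: 0.0137
t 10.88 pos [ 0.5496 -0.1742  0.1737] x [-0.004  0.001 -1.   ] yawY 90.50 F [-5.74 -0.7  -2.47] w 0.0137
offset [-0.002 -0.006  0.102]
rot [ 0.     -0.0028 -0.0006]
```

View pics/in2.png

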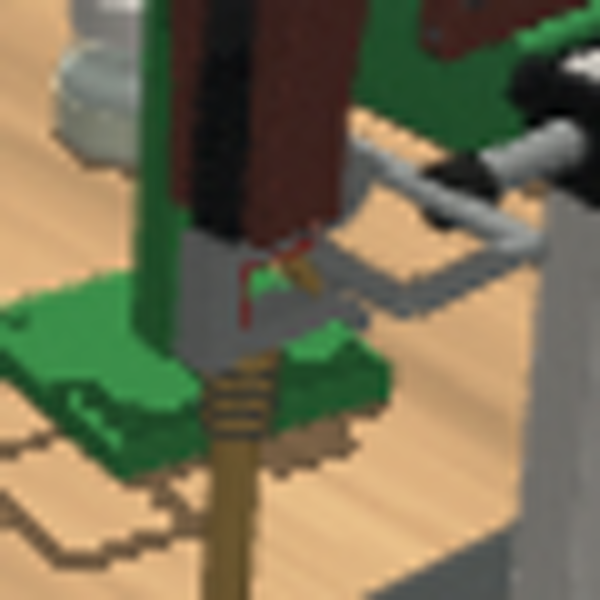

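The gate (brass, at (300,275)) is swinging inwards ahead of the bar at about 6 N. I continue gently.

```bash
python3 -m jog '[{"hand":0,"offset":[0,0,0.005],"rot":[0,0,0]},{"hand":0,"offset":[0,0,0.01],"rot":[0,0,0]},{"hand":0,"offset":[0,0,0.015],"rot":[0,0,0]},{"hand":0,"offset":[0,0,0.015],"rot":[0,0,0]}]'
```

```text
time_s: 11.38
tool_pos: [0.5525, -0.174, 0.1735]
tool_rot: [-0.003, 0.709, 0.004, 0.706]
ft_force: [-5.8, 0.1, -4.6]
width: 0.0137
```

```bash
python3 -m jog '[{"hand":0,"offset":[0,0,0.005],"rot":[0,0,0]},{"hand":0,"offset":[0,0,0.01],"rot":[0,0,0]},{"hand":0,"offset":[0,0,0.015],"rot":[0,0,0]},{"hand":0,"offset":[0,0,0.015],"rot":[0,0,0]}]'
```

```text
time_s: 11.88
tool_pos: [0.5562, -0.1741, 0.1736]
tool_rot: [-0.003, 0.708, 0.003, 0.706]
ft_force: [-5.6, -0.6, -4.9]
width: 0.0138
```

```bash
python3 -m jog '[{"hand":0,"offset":[0,0,0.005],"rot":[0,0,0]},{"hand":0,"offset":[0,0,0.01],"rot":[0,0,0]},{"hand":0,"offset":[0,0,0.015],"rot":[0,0,0]},{"hand":0,"offset":[0,0,0.015],"rot":[0,0,0]}]'
```

```text
time_s: 12.38
tool_pos: [0.5611, -0.1745, 0.1749]
tool_rot: [-0.003, 0.707, 0.003, 0.708]
ft_force: [-2.3, 0.3, -4.6]
width: 0.0133
```

```bash
python3 -m jog '[{"hand":0,"offset":[0,0,0.005],"rot":[0,0,0]},{"hand":0,"offset":[0,0,0.01],"rot":[0,0,0]},{"hand":0,"offset":[0,0,0.01],"rot":[0,0,0]}]'
```

```text
time_s: 12.75
tool_pos: [0.5628, -0.1745, 0.1748]
tool_rot: [-0.003, 0.707, 0.003, 0.707]
ft_force: [-1.9, -0.4, -4.8]
width: 0.0137
```

```bash
python3 -m jog '[{"hand":0,"offset":[0,0,0.005],"rot":[0,0,0]},{"hand":0,"offset":[0,0,0.01],"rot":[0,0,0]},{"hand":0,"offset":[0,0,0.01],"rot":[0,0,0]}]'
```

```text
time_s: 13.12
tool_pos: [0.5654, -0.1745, 0.175]
tool_rot: [-0.003, 0.706, 0.003, 0.708]
ft_force: [1.3, -0.2, -5.2]
width: 0.0136
```

```bash
python3 -m jog '[{"hand":0,"offset":[0,0,0.005],"rot":[0,0,0]},{"hand":0,"offset":[0,0,0.01],"rot":[0,0,0]},{"hand":0,"offset":[0,0,0.01],"rot":[0,0,0]}]'
python3 - <<'E'
from h import *
s=grab('side');
plan([.57,-.1752,.174],90.5)
def crop(d,u0,v0,w,h,k): return cv2.resize(d['image'][v0:v0+h,u0:u0+w,::-1],None,fx=k,fy=k,interpolation=cv2.INTER_CUBIC)
cv2.imwrite('pics/in3.png',crop(s,345,180,60,60,10))
E
```

```text
time_s: 13.5
tool_pos: [0.5669, -0.1745, 0.1751]
tool_rot: [-0.003, 0.707, 0.003, 0.707]
ft_force: [-0.3, -0.5, -1.5]
width: 0.014
t 13.55 pos [ 0.5668 -0.1745  0.175 ] x [ 0.001 -0.    -1.   ] yawY 90.50 F [ 0.06 -0.09 -1.73] w 0.0139
offset [ 0.005 -0.004  0.016]
rot [-0.      0.0004  0.0002]
```

View pics/in3.png

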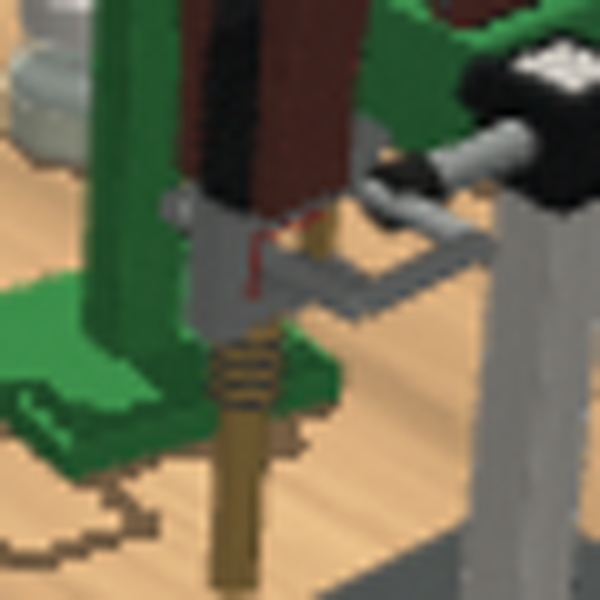

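The gate has sprung shut: the tongue is upright at (320,235) and the force is back to weight only. I feel on for the liner in small steps.

```bash
python3 -m jog '[{"hand":0,"offset":[0,0,0.004],"rot":[0,0,0]},{"hand":0,"offset":[0,0,0.007],"rot":[0,0,0]},{"hand":0,"offset":[0,0,0.007],"rot":[0,0,0]}]'
```

```text
time_s: 13.92
tool_pos: [0.568, -0.1744, 0.1747]
tool_rot: [-0.003, 0.707, 0.003, 0.707]
ft_force: [0.3, -0.2, -2.1]
width: 0.0138
```

```bash
python3 -m jog '[{"hand":0,"offset":[0,0,0.003],"rot":[0,0,0]},{"hand":0,"offset":[0,0,0.005],"rot":[0,0,0]},{"hand":0,"offset":[0,0,0.005],"rot":[0,0,0]}]'
```

```text
time_s: 14.3
tool_pos: [0.5689, -0.1744, 0.1747]
tool_rot: [-0.003, 0.707, 0.003, 0.707]
ft_force: [0.3, -0.3, -1.5]
width: 0.0137
```

```bash
python3 -m jog '[{"hand":0,"offset":[0,0,0.003],"rot":[0,0,0]},{"hand":0,"offset":[0,0,0.005],"rot":[0,0,0]},{"hand":0,"offset":[0,0,0.005],"rot":[0,0,0]}]'
```

```text
time_s: 14.68
tool_pos: [0.5699, -0.1743, 0.1747]
tool_rot: [-0.003, 0.707, 0.003, 0.707]
ft_force: [-0.7, 0.6, -0.7]
width: 0.0139
```

```bash
python3 -m jog '[{"hand":0,"offset":[0,0,0.003],"rot":[0,0,0]},{"hand":0,"offset":[0,0,0.005],"rot":[0,0,0]},{"hand":0,"offset":[0,0,0.005],"rot":[0,0,0]}]'
```

```text
time_s: 15.05
tool_pos: [0.5709, -0.1743, 0.1747]
tool_rot: [-0.003, 0.707, 0.003, 0.707]
ft_force: [-0.2, -0.2, -1.0]
width: 0.0138
```

```bash
python3 -m jog '[{"hand":0,"offset":[0,0,0.003],"rot":[0,0,0]},{"hand":0,"offset":[0,0,0.005],"rot":[0,0,0]},{"hand":0,"offset":[0,0,0.005],"rot":[0,0,0]}]'
```

```text
time_s: 15.42
tool_pos: [0.5714, -0.1743, 0.1745]
tool_rot: [-0.003, 0.708, 0.003, 0.707]
ft_force: [-3.2, 0.3, -1.1]
width: 0.0137
```

```bash
python3 -m jog '[{"hand":0,"offset":[0,0,0.002],"rot":[0,0,0]},{"hand":0,"offset":[0,0,0.004],"rot":[0,0,0]},{"hand":0,"offset":[0,0,0.004],"rot":[0,0,0]}]'
```

```text
time_s: 15.8
tool_pos: [0.5718, -0.1742, 0.1744]
tool_rot: [-0.003, 0.708, 0.003, 0.706]
ft_force: [-5.4, -0.2, -0.3]
width: 0.014
```

```bash
python3 - <<'E'
from h import *
s=grab('side')
plan([.57,-.1752,.174],90.5)
cv2.imwrite('pics/home.png',cv2.resize(s['image'][180:240,345:405,::-1],None,fx=10,fy=10,interpolation=cv2.INTER_CUBIC))
E
```

```text
t 15.85 pos [ 0.5719 -0.1742  0.1744] x [-0.002  0.    -1.   ] yawY 90.50 F [-5.8  -0.72 -0.06] w 0.0139
offset [ 0.002 -0.005 -0.009]
rot [ 0.     -0.0013 -0.0002]
```

View pics/home.png

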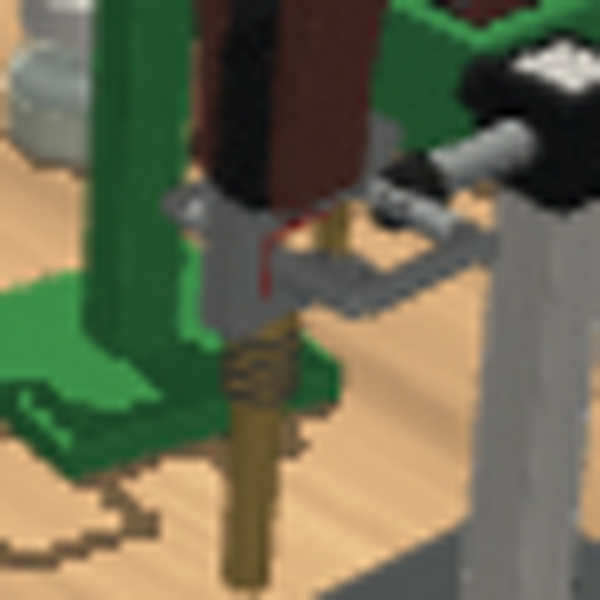

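The bar is home: 5.6 N rising against the liner, with the gate upright at (335,230). Now the tug back, where I expect to meet the gate after about 14 mm.

```bash
python3 -m jog '[{"hand":0,"offset":[0,0,-0.01],"rot":[0,0,0]},{"hand":0,"offset":[0,0,-0.02],"rot":[0,0,0]},{"hand":0,"offset":[0,0,-0.03],"rot":[0,0,0]},{"hand":0,"offset":[0,0,-0.04],"rot":[0,0,0]},{"hand":0,"offset":[0,0,-0.05],"rot":[0,0,0]},{"hand":0,"offset":[0,0,-0.06],"rot":[0,0,0]},{"hand":0,"offset":[0,0,-0.06],"rot":[0,0,0]}]'
```

```text
time_s: 16.73
tool_pos: [0.5605, -0.1744, 0.1747]
tool_rot: [-0.003, 0.707, 0.003, 0.707]
ft_force: [-0.7, -0.1, -1.0]
width: 0.0139
```

```bash
python3 -m jog '[{"hand":0,"offset":[0,0,-0.005],"rot":[0,0,0]},{"hand":0,"offset":[0,0,-0.01],"rot":[0,0,0]},{"hand":0,"offset":[0,0,-0.01],"rot":[0,0,0]}]'
```

```text
time_s: 17.1
tool_pos: [0.5586, -0.1745, 0.1747]
tool_rot: [-0.003, 0.707, 0.003, 0.707]
ft_force: [-0.2, 0.1, -2.1]
width: 0.0138
```

```bash
python3 -m jog '[{"hand":0,"offset":[0,0,-0.003],"rot":[0,0,0]},{"hand":0,"offset":[0,0,-0.005],"rot":[0,0,0]},{"hand":0,"offset":[0,0,-0.005],"rot":[0,0,0]}]'
```

```text
time_s: 17.48
tool_pos: [0.5577, -0.1745, 0.1747]
tool_rot: [-0.003, 0.707, 0.003, 0.707]
ft_force: [0.0, -0.7, -1.8]
width: 0.0133
```

```bash
python3 -m jog '[{"hand":0,"offset":[0,0,-0.003],"rot":[0,0,0]},{"hand":0,"offset":[0,0,-0.005],"rot":[0,0,0]},{"hand":0,"offset":[0,0,-0.005],"rot":[0,0,0]}]'
```

```text
time_s: 17.85
tool_pos: [0.5567, -0.1745, 0.1747]
tool_rot: [-0.003, 0.707, 0.003, 0.707]
ft_force: [-0.3, 0.6, -1.4]
width: 0.0142
```

```bash
python3 -m jog '[{"hand":0,"offset":[0,0,-0.003],"rot":[0,0,0]},{"hand":0,"offset":[0,0,-0.005],"rot":[0,0,0]},{"hand":0,"offset":[0,0,-0.005],"rot":[0,0,0]}]'
```

```text
time_s: 18.23
tool_pos: [0.556, -0.1745, 0.1748]
tool_rot: [-0.003, 0.707, 0.003, 0.707]
ft_force: [1.9, 0.7, -1.4]
width: 0.014
```

```bash
python3 -m jog '[{"hand":0,"offset":[0,0,-0.002],"rot":[0,0,0]},{"hand":0,"offset":[0,0,-0.004],"rot":[0,0,0]},{"hand":0,"offset":[0,0,-0.004],"rot":[0,0,0]}]'
```

```text
time_s: 18.6
tool_pos: [0.5556, -0.1746, 0.1749]
tool_rot: [-0.003, 0.707, 0.003, 0.708]
ft_force: [4.9, -0.4, -2.9]
width: 0.0136
```

```bash
python3 -m jog '[{"hand":0,"offset":[0,0,-0.001],"rot":[0,0,0]},{"hand":0,"offset":[0,0,-0.002],"rot":[0,0,0]},{"hand":0,"offset":[0,0,-0.002],"rot":[0,0,0]},{"hand":0,"offset":[0,0,-0.002],"rot":[0,0,0]}]'
python3 - <<'E'
from h import *
s=grab('side')
plan([.5625,-.1752,.174],90.5)
cv2.imwrite('pics/tug.png',cv2.resize(s['image'][180:240,345:405,::-1],None,fx=10,fy=10,interpolation=cv2.INTER_CUBIC))
E
```

```text
time_s: 19.1
tool_pos: [0.5554, -0.1746, 0.175]
tool_rot: [-0.003, 0.706, 0.003, 0.708]
ft_force: [5.8, 0.6, -2.1]
width: 0.0139
t 19.15 pos [ 0.5554 -0.1746  0.175 ] x [ 0.002 -0.    -1.   ] yawY 90.49 F [ 5.86  0.29 -2.81] w 0.0136
offset [ 0.005 -0.003  0.036]
rot [-0.0001  0.0013  0.0002]
```

View pics/tug.png

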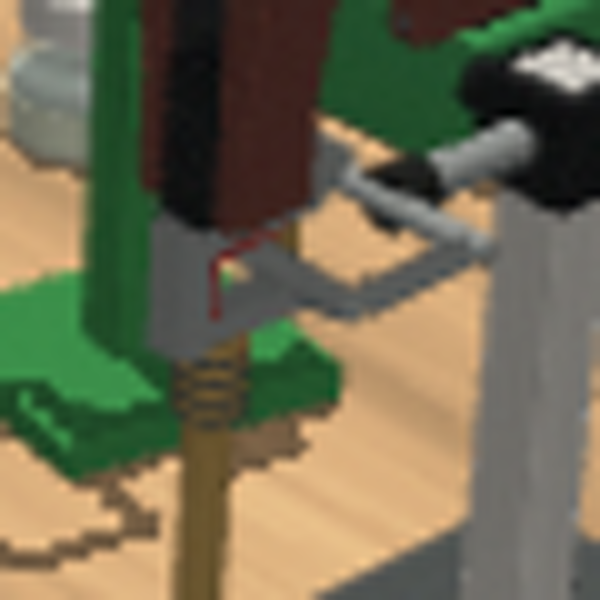

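The gate holds: 5.8 N steady at the inner stop, about 15.5 mm back from home. I move forward to near home (free), then lower the slot roof onto the bar before releasing.

```bash
python3 -m jog '[{"hand":0,"offset":[0,0,0.01],"rot":[0,0,0]},{"hand":0,"offset":[0,0,0.022],"rot":[0,0,0]},{"hand":0,"offset":[0,0,0.034],"rot":[0,0,0]},{"hand":0,"offset":[0,0,0.046],"rot":[0,0,0]},{"hand":0,"offset":[0,0,0.058],"rot":[0,0,0]},{"hand":0,"offset":[0,0,0.068],"rot":[0,0,0]},{"hand":0,"offset":[0,0,0.075],"rot":[0,0,0]},{"hand":0,"offset":[0,0,0.075],"rot":[0,0,0]}]'
python3 -m jog '[{"hand":0,"offset":[0.004,0,0],"rot":[0,0,0]},{"hand":0,"offset":[0.008,0,0],"rot":[0,0,0]},{"hand":0,"offset":[0.012,0,0],"rot":[0,0,0]},{"hand":0,"offset":[0.012,0,0],"rot":[0,0,0]}]'
```

```text
time_s: 20.15
tool_pos: [0.5696, -0.1744, 0.1747]
tool_rot: [-0.003, 0.707, 0.003, 0.707]
ft_force: [-0.3, 0.3, -1.3]
width: 0.014
time_s: 20.65
tool_pos: [0.5694, -0.1744, 0.1722]
tool_rot: [-0.003, 0.707, 0.003, 0.707]
ft_force: [0.6, 0.1, -1.7]
width: 0.0139
```

```bash
python3 -m jog '[{"hand":0,"offset":[0.002,0,0],"rot":[0,0,0]},{"hand":0,"offset":[0.004,0,0],"rot":[0,0,0]},{"hand":0,"offset":[0.004,0,0],"rot":[0,0,0]}]'
```

```text
time_s: 21.02
tool_pos: [0.5695, -0.1744, 0.1715]
tool_rot: [-0.003, 0.707, 0.003, 0.707]
ft_force: [-0.2, 1.0, -1.9]
width: 0.0138
```

```bash
python3 -m jog '[{"hand":0,"offset":[0.001,0,0],"rot":[0,0,0]},{"hand":0,"offset":[0.002,0,0],"rot":[0,0,0]},{"hand":0,"offset":[0.002,0,0],"rot":[0,0,0]}]'
```

```text
time_s: 21.4
tool_pos: [0.5695, -0.1744, 0.171]
tool_rot: [-0.003, 0.707, 0.003, 0.707]
ft_force: [-0.7, 0.3, -1.3]
width: 0.0133
```

```bash
python3 -m jog '[{"hand":0,"offset":[0.001,0,0],"rot":[0,0,0]},{"hand":0,"offset":[0.002,0,0],"rot":[0,0,0]},{"hand":0,"offset":[0.002,0,0],"rot":[0,0,0]}]'
```

```text
time_s: 21.78
tool_pos: [0.5695, -0.1744, 0.1706]
tool_rot: [-0.003, 0.707, 0.003, 0.707]
ft_force: [-0.2, -0.3, -1.0]
width: 0.0137
```

```bash
python3 -m jog '[{"hand":0,"offset":[0.001,0,0],"rot":[0,0,0]},{"hand":0,"offset":[0.002,0,0],"rot":[0,0,0]},{"hand":0,"offset":[0.002,0,0],"rot":[0,0,0]}]'
```

```text
time_s: 22.15
tool_pos: [0.5695, -0.1744, 0.1703]
tool_rot: [-0.003, 0.707, 0.003, 0.707]
ft_force: [-0.2, 0.3, -1.4]
width: 0.014
```

```bash
python3 -m jog '[{"hand":0,"offset":[0.001,0,0],"rot":[0,0,0]},{"hand":0,"offset":[0.002,0,0],"rot":[0,0,0]},{"hand":0,"offset":[0.002,0,0],"rot":[0,0,0]}]'
```

```text
time_s: 22.52
tool_pos: [0.5696, -0.1744, 0.17]
tool_rot: [-0.003, 0.707, 0.003, 0.707]
ft_force: [-0.5, 0.6, 0.5]
width: 0.0134
```

The bar now carries the weight. I open slowly, just clear of the tab first.

```bash
python3 -m jog '[{"hand":0.16,"offset":[0,0,0],"rot":[0,0,0]},{"hand":0.17,"offset":[0,0,0],"rot":[0,0,0]},{"hand":0.18,"offset":[0,0,0],"rot":[0,0,0]},{"hand":0.2,"offset":[0,0,0],"rot":[0,0,0]},{"hand":0.22,"offset":[0,0,0],"rot":[0,0,0]},{"hand":0.22,"offset":[0,0,0],"rot":[0,0,0]},{"hand":0.22,"offset":[0,0,0],"rot":[0,0,0]},{"hand":0.22,"offset":[0,0,0],"rot":[0,0,0]}]' 5
python3 - <<'E'
from h import *
s=grab('side')
plan([.5625,-.1752,.174],90.5)
cv2.imwrite('pics/rel.png',cv2.resize(s['image'][170:250,335:415,::-1],None,fx=7,fy=7,interpolation=cv2.INTER_CUBIC))
E
```

```text
time_s: 23.52
tool_pos: [0.5695, -0.1744, 0.1699]
tool_rot: [-0.003, 0.707, 0.003, 0.707]
ft_force: [0.1, -0.2, 0.2]
width: 0.0193
t 23.57 pos [ 0.5695 -0.1744  0.1699] x [-0. -0. -1.] yawY 90.50 F [-0.51 -0.    0.62] w 0.0194
offset [-0.021 -0.004 -0.035]
rot [ 0. -0.  0.]
```

View pics/rel.png

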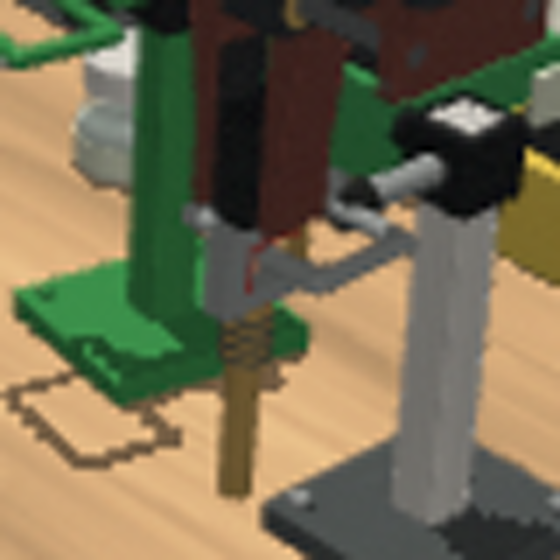

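```bash
python3 -m jog '[{"hand":0.26,"offset":[0,0,0],"rot":[0,0,0]},{"hand":0.3,"offset":[0,0,0],"rot":[0,0,0]},{"hand":0.35,"offset":[0,0,0],"rot":[0,0,0]},{"hand":0.42,"offset":[0,0,0],"rot":[0,0,0]},{"hand":0.5,"offset":[0,0,0],"rot":[0,0,0]},{"hand":0.5,"offset":[0,0,0],"rot":[0,0,0]},{"hand":0.5,"offset":[0,0,0],"rot":[0,0,0]}]'
python3 -m jog '[{"hand":0.5,"offset":[-0.03,0,0],"rot":[0,0,0]},{"hand":0.5,"offset":[-0.08,0,0],"rot":[0,0,0]},{"hand":0.5,"offset":[-0.15,0,0],"rot":[0,0,0]},{"hand":0.5,"offset":[-0.25,0,0],"rot":[0,0,0]},{"hand":0.5,"offset":[-0.4,0,0],"rot":[0,0,0]},{"hand":0.5,"offset":[-0.5,0,0],"rot":[0,0,0]},{"hand":0.5,"offset":[-0.55,0,0],"rot":[0,0,0]},{"hand":0.5,"offset":[-0.55,0,0],"rot":[0,0,0]}]'
python3 - <<'E'
from h import *
s=grab('side');t=grab('top')
plan([.5625,-.1752,.174],90.5)
cv2.imwrite('pics/end.png',np.hstack([cv2.resize(s['image'][170:250,335:415,::-1],None,fx=6,fy=6,interpolation=cv2.INTER_CUBIC)]))
cv2.imwrite('pics/endtop.png',t['image'][:,:,::-1])
E
```

```text
time_s: 24.45
tool_pos: [0.5695, -0.1744, 0.1699]
tool_rot: [-0.003, 0.707, 0.003, 0.707]
ft_force: [0.0, -0.4, -0.0]
width: 0.044
time_s: 25.45
tool_pos: [0.5698, -0.1745, 0.2808]
tool_rot: [-0.003, 0.707, 0.003, 0.708]
ft_force: [-0.2, 0.5, -0.2]
width: 0.0441
t 25.55 pos [ 0.5691 -0.1742  0.2793] x [-0.001  0.    -1.   ] yawY 90.50 F [-0.7  -0.12  0.69] w 0.0440
offset [ 0.527 -0.005 -0.032]
rot [-0.     -0.0006 -0.0002]
```

View pics/end.png

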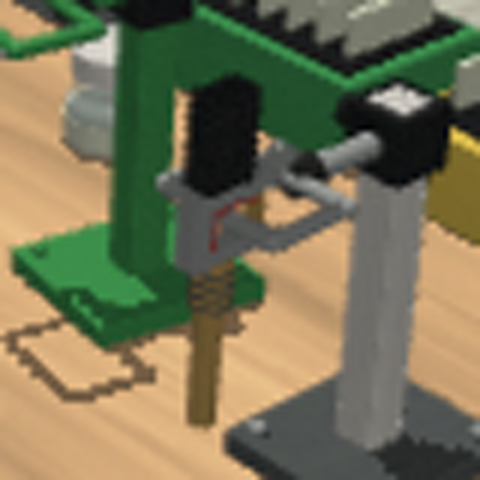

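View pics/endtop.png

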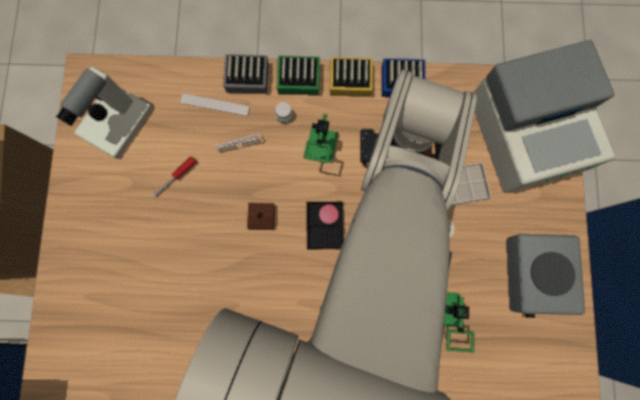

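The tool hangs on the crossbar, tab up at (222,135) in the crop, with the gate shut and the hand clear. The other items are where they were. I wait a moment, then check that it is still.

```bash
python3 -m jog '[{"hand":0.5,"offset":[-0.05,0,0],"rot":[0,0,0]},{"hand":0.5,"offset":[-0.1,0,0],"rot":[0,0,0]},{"hand":0.5,"offset":[-0.1,0,0],"rot":[0,0,0]},{"hand":0.5,"offset":[-0.1,0,0],"rot":[0,0,0]},{"hand":0.5,"offset":[-0.1,0,0],"rot":[0,0,0]},{"hand":0.5,"offset":[-0.1,0,0],"rot":[0,0,0]},{"hand":0.5,"offset":[-0.1,0,0],"rot":[0,0,0]},{"hand":0.5,"offset":[-0.1,0,0],"rot":[0,0,0]},{"hand":0.5,"offset":[-0.1,0,0],"rot":[0,0,0]},{"hand":0.5,"offset":[-0.1,0,0],"rot":[0,0,0]}]'
python3 - <<'E'
from h import *
p=load('side')['image'].astype(int)
im=[p]+[grab('side')['image'].astype(int) for _ in range(4)]
w=(slice(182,250),slice(355,400))
for a,b in zip(im,im[1:]): print(abs(a[w]-b[w]).mean().round(2),(abs(a[w]-b[w]).max(-1)>40).sum())
cv2.imwrite('pics/end2.png',cv2.resize(im[-1][170:250,335:415,::-1].astype(np.uint8),None,fx=6,fy=6,interpolation=cv2.INTER_CUBIC))
E
```

```text
time_s: 26.8
tool_pos: [0.5695, -0.1744, 0.2999]
tool_rot: [-0.003, 0.707, 0.003, 0.707]
ft_force: [0.2, -0.7, -0.1]
width: 0.0438
0.96 3
0.77 0
0.76 0
0.79 0
```

View pics/end2.png

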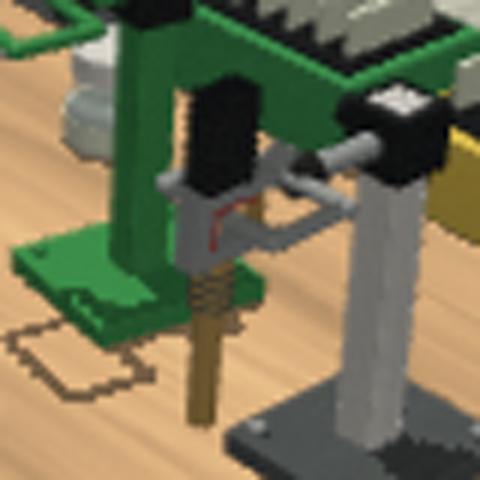

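The tool hangs still, with only image noise between frames. The gate is upright at (258,207) and the fingers are well clear. I hand the job in.

```bash
python3 -c "
from plant import r
print(r.finish_job(), r.get_state()['time_s'])"
```

```text
the job is handed in; nothing more can be done
the job is handed in; nothing more can be done
```

The screw starter now hangs still on the crossbar of the steel ring with its gate shut, and I have handed the job in, at about 27 s of the 58 s allowed.

- **Push in:** I lifted the starter from its stand and pushed it straight onto the bar. The gate swung in at about 5 to 7 N and sprang shut behind the bar. I then felt on until the bar met the red liner, pressing at about 5.8 N; the highest reading I saw along the ring was 7.1 N. I only read the force at the end of each short move, so brief peaks in between were not seen.
- **Tug back:** Pulling towards the robot, I met the shut gate about 15 mm back from home, close to the 14 mm given. It held steady at 5.8 N.
- **Letting go:** I moved forward to about 2 mm short of the liner, lowered the hook until the bar carried its weight, opened the fingers slowly and drew the hand straight up.
- **Last checks:** In the side view the gate stands upright. The last five pictures, taken from just after the hand had drawn clear until about 1.5 s later, differ only by image noise. The hand is well clear and reads no load.
- **Not fully checked:** In the top view the arm hid part of the area near the post, so I could not see the wheel clearly or the green post next to it. Everything else I could see is where it was. No check failed.

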